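# Slide the robot-kit tray across the gap into the check station

### The arm

A 7-joint arm with a two-finger parallel gripper is mounted at the origin on the work surface. World frame = base frame: x ahead of the robot, y to its left, z up, the work surface at z = 0. Lengths are in m, angles in rad, forces in N, time in s.
With the tool pointing down it reaches from about 0.4 to 0.85 m from the base axis. Payload 4.5 kg.
Tool frame: the origin (TCP) lies between the finger pads; the fingertips stand 17 mm ahead of it and the grasp point (between the pads) lies 2 mm behind it (arm.tip_extent is the z of the fingertips in the tool frame, in m); z points along the fingers, y is the direction in which the jaws open and shut (so a half turn about z gives the same grasp; the last joint's range is limited). The gripper opens to 88 mm and grips with 3 to 60 N. Pads are 18 mm wide; open, the fingers measure 123 mm over their backs; the gripper's body (75 mm by 187 mm) begins 45 mm behind the grasp point.
Start: joints at [-1.245, 0.689, -0.195, 1.565, 0.157, 0.902, -0.215], TCP at [0.18, 0.599, 0.256] pointing down, gripper open.
Joint ranges: [-3.01, 3.01], [-0.46, 2.08], [-1.47, 1.51], [0.13, 2.56], [-1, 4.14], [0.04, 2.09], [-2.66, 2.66]. Speed limits (rad/s): [2.57, 2.57, 3.14, 3.14, 3.14, 3.14, 3.14].

### API

Orientations are given as a 3x3 rotation matrix whose columns are the frame's x, y, z axes.
In Python, from bench import arm gives the robot as it stands.
- The arm moves only by the tool drive_tool, never from a script. Its argument "targets" is a list of rows, each a list of 7 numbers: the turn, a rotation vector about the world's x, y, z in units of 5 degrees (1.0 is 5 degrees), then the shift along the world's x, y, z in units of 30 mm (1.0 is 30 mm), then the closure, from 0 (fully open) to 1 (shut). In form: [[wx, wy, wz, x, y, z, jaw], ...]. A call has 1 to 20 rows; each row is the pose to reach, as a shift and turn from the pose commanded when the call began; what a row does not reach only later rows make up. A row lasts 1/10 s, in which the tool goes at most 50 mm and 8.59 degrees, less where a joint would pass 70% of its speed; a pose out of reach is approached as far as the arm can. A call with a gripper value outside its range is refused whole. The fingers move at their own pace and stop on an object; "grip_force" is the grip in N (left out, the last holds). Time passes only in rows, so rows that repeat a pose let the fingers close. It gives the time, the measured TCP pose, the force and the opening at its end, in the units of the state.
- arm.read_state(): the state, without advancing time (a new reading comes with each control period).
- arm.get_image(name): name is "scene" or "top"; returns a dict with "frame" (384x512x3 uint8, red, green, blue), "K" (3x3 intrinsics, pixels), "camera_from_world" (4x4, takes a point from world to camera coordinates). Camera axes: x right, y down, z forward; pixel columns grow to the right and rows downward; lengths in m; the calibration is good to about 2 mm. A picture is of the moment at which its call begins. There is no depth.
- arm.job_done(): hands the job in, once; it reports no verdict.
Trained networks look in a picture, given as the dict that the camera call returned (one of the last four; its "shot" number tells which), for a name from the list of things; names that differ only in an ending like _2 or _b are one class to them, and where a whole thing is asked for, a point or a joint stands for the part that bears it (a point fixed in the world has none). Each returns a list of dicts, best first, with "conf" (0 to 1); they miss things now and then, are a little off and sometimes report something else, mostly with a low value. They report only what shows in the picture. A call takes as long as a camera call. They do not tell look-alikes from the thing itself.
- arm.cut_out(picture, query): "pixels" (384x512 bool, what is visible of it) and "extent" ([left, top, right, bottom] in pixels, round what is visible of it).
The state is a dict: "t": time; "joints": joint angles; "dq": joint speeds; "joint_efforts": joint torques, N m; "position": TCP position; "orientation": TCP orientation; "contact_force": force on the tool from outside, world axes, zero at the start; "ft_torque": the same for the moment, N m; "grip_width": opening from 0.0 (shut) to 1.0 (fully open).
Only numpy, scipy, OpenCV 4.12 (cv2) and the standard library are available. Lean on these libraries where they do the work, as an engineer would, in place of code of your own. Each camera call takes 0.05 s, during which the arm holds its last target.

### The job

Slide the blue kit tray off the white stand and across the open gap into the yellow guides of the metal check station, without lifting it and without letting its front or its tail dip into the gap. Push it fully home, press it gently against the red stop for a moment, then let go and leave it there with all its parts in it. Never force it hard against the guides or the stop, and leave the jar, the servo and the screwdriver beside it where they are.

Things in the scene. Friction and masses are not known exactly. Their poses are not given: they have to be found in the camera images.
- tray_grip (a point): Grip point of the tray's orange handle, at its middle, 46 mm above the tray's underside. The handle is an upright block 22 mm wide (tray x), 30 mm long (tray y), its top 66 mm above the underside, 44 mm above the tray's walls. Axes as the tray's (it is pushed along its -y). It stands at the tail, 67 mm behind the tray's middle, 162 mm behind its front edge.
- tray: Blue plastic kit tray, 130 mm wide (x), 190 mm long (y), walls 22 mm high; origin at the centre of its underside; front = -y end. About 0.7 kg loaded, front-heavy: centre of mass 25 mm ahead of the middle, so it leaves the stand before the front reaches the station, and the tail must be held down (1 to 4 N) till then. Starts on the stand, up to 12 mm off line, up to 0.1 rad askew.
- tray_front (a point): Middle of the lower front edge of the tray (95 mm ahead of its origin).
- tray_tail (a point): Middle of the lower rear edge of the tray (95 mm behind its origin).
- stand: White stand on which the tray starts, fixed; its top is 60 mm above the table, 275 mm wide (x from -85 to +190 mm) and 270 mm long. Origin at table level below the middle of the tray's lane on the edge facing the gap; the stand reaches from there along its +y, the gap and the station lie along its -y.
- station: Metal check station, fixed, turned as the stand is but up to 10 mm offset sideways (x), across a gap of 85 to 100 mm. Origin at table level, below the middle of the lane on its entry edge; it reaches 288 mm along its -y. Top 60 mm above its origin, level with the stand or up to 2 mm lower; the entry edge is rounded (14 mm radius). A black console 45 mm high stands from x = +100 mm on.
- guides: Two yellow guide bars on the station (same origin and axes as the station): 16 mm high, inner faces at x = -67 and +67 mm, so 2 mm clear on each side of the tray, from 40 to 195 mm past the entry edge; flared mouths that open outwards by about 16 mm on each side begin about 5 mm past the entry edge. Sliding the tray takes 2 to 8 N, more if borne down on.
- stop: Adjustable red stop bar across the end of the lane (150 mm wide, 18 mm high), clamped rigidly. This frame is the station's (same origin and axes): it does not tell where the bar is set. The bar's face towards the tray is (its middle: stop_face) is set anywhere from 197 to 242 mm past the entry edge: find it by feel. When home, the tray's front edge touches it.
- battery: Black and yellow battery pack, 100 x 50 x 24 mm, 0.25 to 0.4 kg, loose in the tray's front pocket; origin under its centre. To stay there.
- wheel0: Black and green wheel, 52 mm across, 16 mm thick, lying loose in the tray's middle pocket; origin under its centre. To stay there.
- wheel1: A second such wheel beside it.
- jar_mid (a point): Centre of a bystander: small jar, 44 mm across, 55 mm high, standing on the stand beside the tray's lane.
- servo_mid (a point): Centre of a bystander: black servo, 42 x 22 x 36 mm, on the stand beside the tray's lane.
- screwdriver: Bystander: screwdriver lying on the table at the left, near the stand.
Things that resemble listed ones, but are neither listed nor needed, are in the scene too. What is shaped like the tray but brown, pink or purple is not meant.

How it is judged:
By the outcome, as a careful person would: the job done as asked, in the order asked, and still so for the second after the job is handed in, with the robot touching nothing.
It also fails if it takes over 58 s, if anything falls off the work surface, if the arm or the gripper's body presses on something with over 40 N, if the wrist force passes 120 N, or if a joint passes its speed limit or range.

## Working session

There is one attempt and no reset: what is moved stays moved. The work goes in short steps, Python scripts to look and compute and a tool call to move; the robot and the scene stay as the last step left them, time stands still between calls to the robot, and variables do not carry over. Pictures are saved under pics/ and viewed, and the job is handed in when it is done.

Besides the shell and the picture viewer there is one more tool, called after "Emit:" by a JSON object that holds its "name" and its "arguments", one argument or row to a line. drive_tool: Moves the arm, as the interface text tells. Its arguments: {"type":"object","properties":{"targets":{"type":"array","items":{"type":"array","items":{"type":"number"}}},"grip_force":{"type":"number"}},"required":["targets"]}

```bash
ls; mkdir -p pics; python3 - <<'E'
from bench import arm
import cv2,numpy as np
s=arm.read_state();print({k:np.round(v,3).tolist() for k,v in s.items()}, arm.tip_extent)
for n in("scene","top"):
    p=arm.get_image(n);np.savez(f"{n}0.npz",f=p["frame"],K=p["K"],T=p["camera_from_world"])
    print(n,p["K"].tolist(),np.round(p["camera_from_world"],4).tolist())
    cv2.imwrite(f"pics/{n}0.png",cv2.resize(p["frame"][:,:,::-1],(768,576),interpolation=cv2.INTER_CUBIC))
    for q in["tray","tray_grip","stand","station","guides","stop","battery","jar_mid","servo_mid","screwdriver"]:
        for r in arm.cut_out(p,q)[:3]:print(q,round(r["conf"],2),r["extent"],r["pixels"].sum())
E
```

```text
pics
{'t': 0.0, 'joints': [-1.245, 0.69, -0.195, 1.566, 0.157, 0.902, -0.215], 'dq': [-0.0, 0.0, -0.0, -0.001, -0.001, 0.001, 0.0], 'joint_efforts': [-0.0, -52.757, -1.267, -15.343, -0.053, 0.007, 0.0], 'position': [0.18, 0.598, 0.255], 'orientation': [[-0.958, 0.288, -0.0], [0.288, 0.958, -0.002], [-0.0, -0.002, -1.0]], 'contact_force': [-0.003, 0.678, -1.207], 'ft_torque': [0.018, -0.048, -0.023], 'grip_width': 0.999} 0.017
scene [[396.5899744882625, 0.0, 254.2482265876115], [0.0, 396.5899744882625, 195.71290525545496], [0.0, 0.0, 1.0]] [[0.5668, 0.8239, 0.0033, -0.408], [0.4458, -0.3033, -0.8422, -0.0792], [-0.6928, 0.4788, -0.5392, 1.3148], [0.0, 0.0, 0.0, 1.0]]
tray 0.95 [42.8, 214.2, 132.9, 270.1] 3211
tray 0.83 [220.3, 183.6, 309.4, 245.5] 1776
tray 0.8 [188.3, 161.4, 260.8, 213.0] 1885
tray_grip 0.68 [42.2, 217.5, 123.6, 265.5] 3106
tray_grip 0.66 [220.3, 182.1, 309.4, 249.0] 1912
tray_grip 0.65 [190.9, 162.6, 261.2, 211.1] 1847
stand 0.57 [194.8, 211.3, 355.7, 300.3] 6006
stand 0.45 [219.5, 185.5, 312.9, 244.7] 1862
stand 0.37 [305.5, 221.8, 326.7, 244.6] 318
station 0.58 [3
[... 452 characters left out ...]
0.1507], [-0.9978, -0.0213, -0.0635, 0.4851], [0.0632, 0.0123, -0.9979, 1.2289], [0.0, 0.0, 0.0, 1.0]]
tray 0.95 [84.0, 215.9, 153.8, 275.1] 3012
tray 0.91 [346.3, 229.7, 423.5, 290.1] 2983
tray 0.57 [212.5, 226.2, 262.3, 296.5] 2897
tray_grip 0.94 [80.7, 209.4, 159.6, 276.3] 3057
tray_grip 0.78 [219.0, 151.8, 287.5, 202.2] 1738
tray_grip 0.78 [341.5, 226.7, 424.2, 291.1] 3186
stand 0.91 [205.9, 106.6, 303.0, 207.1] 5536
station 0.76 [328.7, 99.5, 438.0, 202.6] 10045
guides 0.75 [333.4, 135.6, 403.2, 206.5] 727
stop 0.93 [407.3, 137.0, 429.3, 192.9] 521
battery 0.8 [265.8, 153.3, 281.7, 193.4] 699
jar_mid 0.75 [280.5, 112.3, 295.7, 131.8] 244
screwdriver 0.63 [175.2, 183.2, 188.7, 247.9] 363
```

View pics/scene0.png

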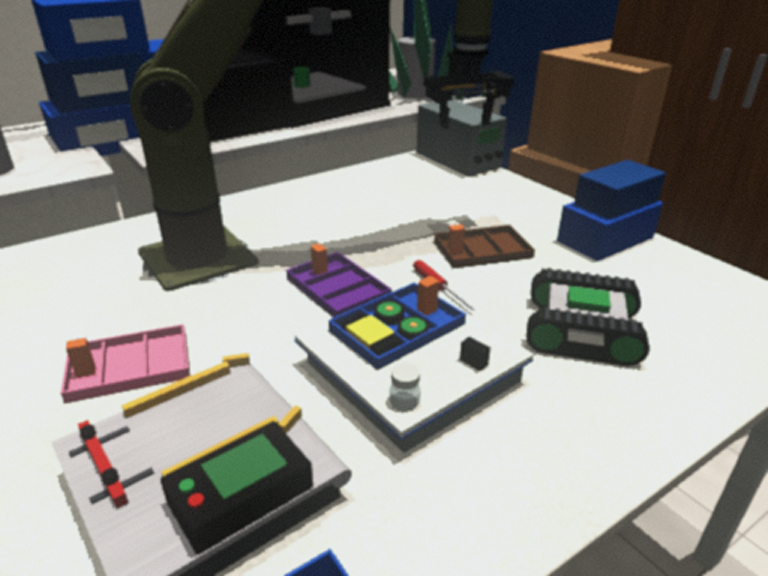

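View pics/top0.png

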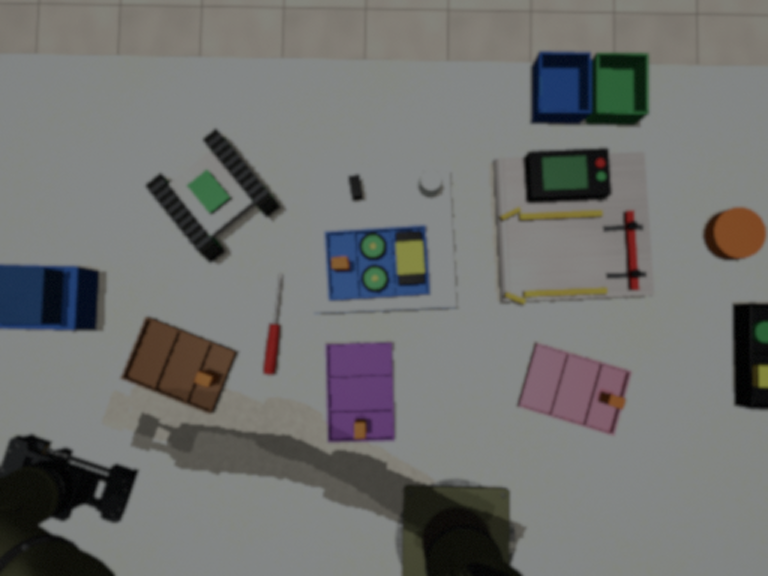

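Two pictures taken. In the top view (native pixels) the blue tray with the battery and wheels is at about (252,175). The handle is at (227,176), the station at (383,150) and the stop at (421,166).

These could be mistaken for the tray: purple (240,261), brown (120,243), pink (383,259), and the blue bins at (30,198) and (375,58). I choose the blue one on the white stand and check it in close crops.

```bash
cat > h.py <<'E'
import numpy as np,cv2
def load(n):
    d=np.load(n);return d["f"],d["K"],d["T"]
def bp(K,T,uv,z):
    uv=np.atleast_2d(uv).astype(float);R=T[:3,:3];t=T[:3,3];c=-R.T@t
    d=(np.c_[uv,np.ones(len(uv))]@np.linalg.inv(K).T)@R
    return c+d*((z-c[2])/d[:,2])[:,None]
def pj(K,T,P):
    q=np.atleast_2d(P)@T[:3,:3].T+T[:3,3];q=q@K.T;return q[:,:2]/q[:,2:]
E
python3 - <<'E'
from h import *
f,K,T=load("top0.npz")
for nm,(a,b,c,d) in {"a":(200,105,310,215),"b":(320,95,440,210)}.items():
    s=6 if nm=="a" else 5
    im=cv2.resize(f[b:d,a:c,::-1],None,fx=s,fy=s,interpolation=cv2.INTER_CUBIC)
    im=cv2.convertScaleAbs(im,alpha=1.5)[:600]
    for x in range(a,c,10):cv2.putText(im,str(x),((x-a)*s,8),0,.3,(0,0,255));cv2.line(im,((x-a)*s,10),((x-a)*s,14),(0,0,255))
    for y in range(b,d,10):cv2.putText(im,str(y),(0,(y-b)*s+3),0,.3,(0,0,255))
    cv2.imwrite(f"pics/crop_{nm}.png",im)
# tray mask
hsv=cv2.cvtColor(f,cv2.COLOR_RGB2HSV)
def rect(m,z,nm):
    m=cv2.morphologyEx(m.astype(np.uint8),cv2.MORPH_CLOSE,np.ones((5,5)))
    n,l,st,_=cv2.connectedComponentsWithStats(m);k=1+np.argmax(st[1:,4]);c=max(cv2.findContours((l==k).astype(np.uint8),0,1)[0],key=cv2.contourArea)[:,0]
    P=bp(K,T,c,z)[:,:2].astype(np.float32);r=cv2.minAreaRect(P);print(nm,st[k,4],r,cv2.boxPoints(r).round(4).tolist())
roi=np.zeros(f.shape[:2],bool);roi[140:212,205:310]=1
H,S,V=[hsv[...,i].astype(int) for i in range(3)]
rect(roi&(S>110)&(H>95)&(H<130),.082,"tray")
rect(roi&(S>110)&((H<18))&(V>90),.126,"handle")
roi[:]=0;roi[125:210,325:440]=1
Y=roi&(S>110)&(H>18)&(H<35)
n,l,st,ce=cv2.connectedComponentsWithStats(Y.astype(np.uint8))
for k in range(1,n):
    if st[k,4]>5:print("yel",st[k],bp(K,T,ce[k],.076)[0])
rect(roi&(S>110)&((H<10)|(H>170)),.078,"stop")
E
```

```text
tray 1715 ((0.5261538028717041, 0.16291317343711853), (0.12629830837249756, 0.18423984944820404), 5.008213043212891) [[0.4551999866962433, 0.2492000013589859], [0.47130000591278076, 0.06560000032186508], [0.597100019454956, 0.07670000195503235], [0.5809999704360962, 0.26019999384880066]]
handle 73 ((0.5201635360717773, 0.23010385036468506), (0.016259586438536644, 0.027040081098675728), 1.2013860940933228) [[0.5117999911308289, 0.2434999942779541], [0.5123000144958496, 0.21639999747276306], [0.5285999774932861, 0.2168000042438507], [0.527999997138977, 0.24379999935626984]]
yel [334 139  12   7  32] [ 0.62485171 -0.08482336  0.076     ]
yel [346 141  55   6 196] [ 0.62421371 -0.17984191  0.076     ]
yel [349 192  55   6 167] [ 0.47929532 -0.18959645  0.076     ]
yel [337 196  13   6  37] [ 0.46596434 -0.09591353  0.076     ]
stop 284 ((0.5606777667999268, -0.31123554706573486), (0.14411115646362305, 0.01602065935730934), 3.495523452758789) [[0.48829999566078186, -0.3075999915599823], [0.48919999599456787, -0.32359999418258667], [0.6330999732017517, -0.3147999942302704], [0.632099986076355, -0.298799991607666]]
```

View pics/crop_a.png

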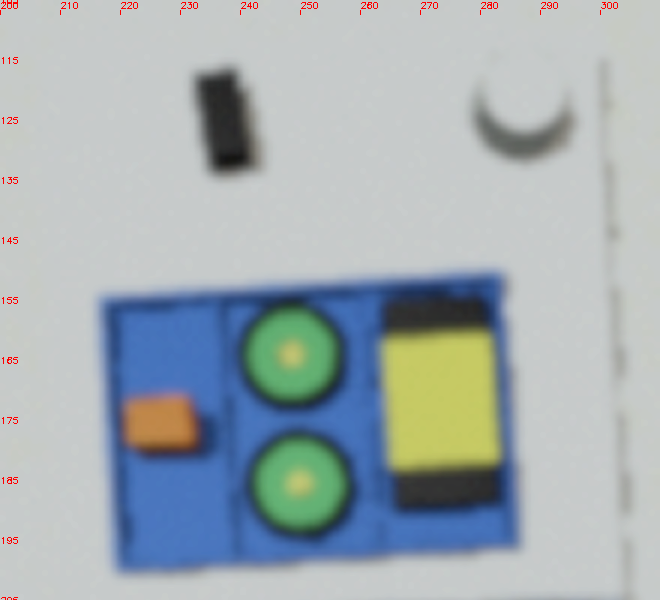

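View pics/crop_b.png

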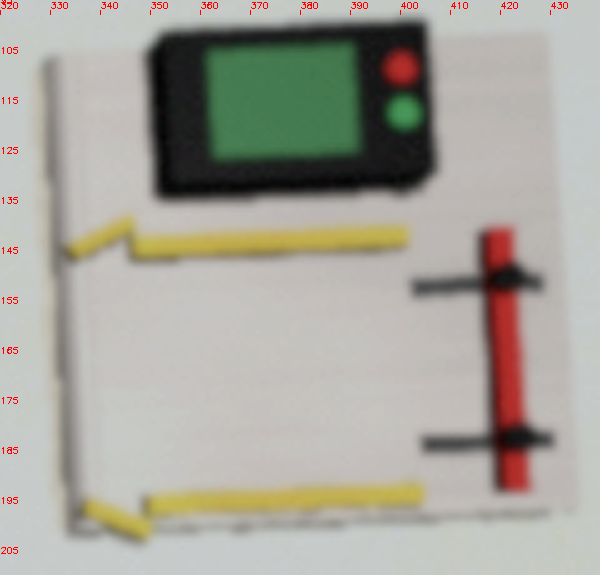

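The close crop confirms the choice: blue tray, orange handle at about (226,175), battery to the right, jar and servo above. Next I fit the frames precisely.

```bash
python3 - <<'E'
from h import *
f,K,T=load("top0.npz")
R=T[:3,:3];print("cam",-R.T@T[:3,3])
F=f.astype(float)
yel=np.clip((F[...,0]+F[...,1])/2-F[...,2],0,None)
red=np.clip(F[...,0]-(F[...,1]+F[...,2])/2,0,None)
blu=np.clip(F[...,2]-F[...,0],0,None)
print("levels",yel[144,370],red[165,420],blu[190,230],blu[130,260],yel[160,370])
def edges(sig,lo,hi):
    lv=.5*sig[lo:hi].max();idx=np.where(sig[lo:hi]>lv)[0]
    if len(idx)<2:return None
    a,b=idx[0]+lo,idx[-1]+lo
    e1=a-(sig[a]-lv)/(sig[a]-sig[a-1]+1e-9);e2=b+(sig[b]-lv)/(sig[b]-sig[b+1]+1e-9)
    return e1,e2
def fit(pts,z,along,nm):
    P=bp(K,T,np.array(pts),z);i=along;j=1-along
    A=P[:,i];B=P[:,j];
    for _ in range(3):
        p=np.polyfit(A,B,1);r=B-np.polyval(p,A);k=abs(r)<2*r.std()+1e-6;A,B=A[k],B[k]
    print(nm,"slope %.4f"%p[0],"val@mid %.4f at %.4f"%(np.polyval(p,A.mean()),A.mean()),"rms mm %.2f"%(1e3*r.std()),"range",A.min().round(4),A.max().round(4));return p
for nm,lo,hi,c0,c1 in(("upper",133,152,350,398),("lower",185,205,352,400)):
    E=[(c,edges(yel[:,c],lo,hi)) for c in range(c0,c1)]
    for k in(0,1):fit([(c,e[k]) for c,e in E if e],.075,1,nm+" guide "+"far near".split()[k])
E=[(r,edges(red[r],408,432)) for r in range(144,190)if not(148<r<154 or 180<r<186)]
for k in(0,1):fit([(e[k],r) for r,e in E if e],.077,0,"stop "+"leftface right".split()[k])
# tray edges
E=[(c,edges(blu[:,c],145,207)) for c in range(222,282)]
for k in(0,1):fit([(c,e[k]) for c,e in E if e],.082,1,"tray side")
E=[(r,edges(blu[r],208,295)) for r in range(158,194)]
for k in(0,1):fit([(e[k],r) for r,e in E if e],.082,0,"tray "+("tail","front")[k])
# flares profile
for c in range(331,352):
    o=[]
    for lo,hi in((134,152),(188,206)):
        e=edges(yel[:,c],lo,hi) if yel[lo:hi,c].max()>25 else None
        o.append(None if e is None else bp(K,T,[(c,e[0]),(c,e[1])],.076)[:,:2].round(4).tolist())
    print(c,o)
# stand/station edges: grey gradient
g=cv2.cvtColor(f,cv2.COLOR_RGB2GRAY).astype(float)
for r in(120,140,160,180,200):print(r,"stand",[int(v) for v in g[r,292:312]],"stn",[int(v) for v in g[r,322:344]])
E
```

```text
cam [0.40298768 0.14592057 1.25880954]
levels 64.0 82.5 77.0 3.0 2.0
upper guide far slope -0.0666 val@mid 0.6314 at -0.1792 rms mm 0.16 range -0.2462 -0.114
upper guide near slope -0.0626 val@mid 0.6190 at -0.1804 rms mm 0.16 range -0.2462 -0.1141
lower guide far slope -0.0629 val@mid 0.4854 at -0.1863 rms mm 0.19 range -0.2518 -0.1206
lower guide near slope -0.0614 val@mid 0.4738 at -0.1863 rms mm 0.32 range -0.2518 -0.1207
stop leftface slope 0.0642 val@mid -0.3051 at 0.5580 rms mm 0.25 range 0.4973 0.624
stop right slope 0.0631 val@mid -0.3204 at 0.5583 rms mm 0.24 range 0.4976 0.6243
tray side slope -0.0856 val@mid 0.5904 at 0.1651 rms mm 0.35 range 0.0807 0.2462
tray side slope -0.0866 val@mid 0.4626 at 0.1606 rms mm 0.27 range 0.0784 0.2428
tray tail slope 0.0887 val@mid 0.2565 at 0.5226 rms mm 0.32 range 0.4738 0.5721
tray front slope 0.4529 val@mid 0.0882 at 0.5264 rms mm 25.38 range 0.4778 0.576
331 [None, None]
332 [None, None]
333 [None, None]
334 [[[0.6234, -0.0687], [0.6137, -0.0688]], None]
335 [[[0.624, -0.0715], [0.6139, -0.0716]], None]
336 [[[0.6251, -0.0744], [0.6
[... 1727 characters left out ...]
 126, 125, 125, 123, 119, 116, 114]
160 stand [134, 134, 134, 134, 134, 134, 134, 134, 133, 127, 120, 124, 131, 134, 134, 134, 134, 134, 134, 134] stn [134, 134, 133, 134, 133, 133, 130, 126, 115, 95, 88, 98, 110, 120, 127, 128, 127, 128, 129, 130, 130, 129]
180 stand [134, 134, 134, 135, 135, 134, 134, 134, 134, 133, 128, 121, 125, 132, 134, 134, 134, 134, 134, 134] stn [134, 134, 134, 134, 134, 135, 134, 132, 127, 114, 94, 86, 96, 109, 120, 128, 129, 129, 131, 133, 133, 133]
200 stand [134, 135, 135, 135, 134, 134, 134, 135, 134, 134, 133, 128, 121, 126, 132, 134, 134, 134, 134, 134] stn [134, 134, 134, 135, 134, 134, 135, 133, 133, 130, 119, 100, 86, 90, 98, 104, 108, 105, 97, 88, 88, 92]
```

```bash
cat > ov.py <<'E'
from h import *
def fr(o,yaw,pts):
    c,s=np.cos(yaw),np.sin(yaw);p=np.array(pts,float);return np.c_[o[0]+c*p[:,0]-s*p[:,1],o[1]+s*p[:,0]+c*p[:,1],p[:,2]]
def draw(im,K,T,P,a,b,s,col,closed=True):
    q=((pj(K,T,P)-[a,b]+.5)*s*8).round().astype(np.int32);cv2.polylines(im,[q],closed,col,1,cv2.LINE_AA,3)
E
python3 - <<'E'
from ov import *
so=(.5520+ .063*-.1145,-.062);so=(.5522-.063*(-.062+.1792),-.062);sy=.063
to=(.5205+.067*np.sin(.0865),.2293-.067*np.cos(.0865));ty=.0865
print(so,to)
for n,boxes in(("top",[(205,110,435,210,3)]),("scene",[(30,175,360,384,2)])):
  f,K,T=load(n+"0.npz")
  for a,b,c,d,s in boxes:
    im=cv2.convertScaleAbs(cv2.resize(f[b:d,a:c,::-1],None,fx=s,fy=s,interpolation=cv2.INTER_CUBIC),alpha=1.4)
    R=lambda x0,x1,y0,y1,z:[(x0,y0,z),(x1,y0,z),(x1,y1,z),(x0,y1,z)]
    for r,o,w in((R(-.067,-.079,-.04,-.195,.076),so,sy),(R(.067,.079,-.04,-.195,.076),so,sy),(R(-.075,.075,-.240,-.256,.078),so,sy),
        (R(-.1,.2,0,0,.06),so,sy),(R(-.065,.065,-.095,.095,.082),to,ty),(R(-.011,.011,.052,.082,.126),to,ty)):
        draw(im,K,T,fr(o,w,r),a,b,s,(0,0,255) if o is so else (0,255,255))
    cv2.imwrite(f"pics/ov_{n}.png",im);print(im.shape)
E
```

```text
(0.5448164, -0.062) (np.float64(0.5262882754733362), np.float64(0.16255049912512623))
(300, 690, 3)
(418, 660, 3)
```

View pics/ov_top.png

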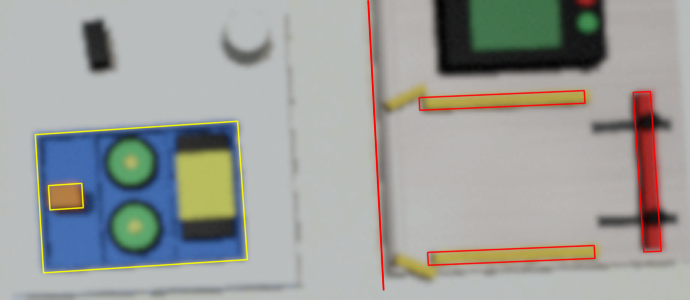

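View pics/ov_scene.png

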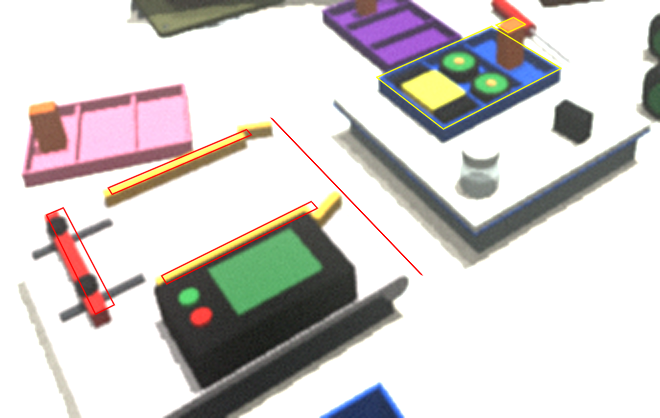

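Emit:
{"name": "drive_tool", "arguments": {
  "targets": [
    [0,0,-1.7,1.2,-1.3,0,0],
    [0,0,-3.4,2.4,-2.6,0,0],
    [0,0,-5.1,3.6,-3.9,0,0],
    [0,0,-6.8,4.8,-5.2,0,0],
    [0,0,-8.5,6.0,-6.5,0,0],
    [0,0,-10.2,7.2,-7.8,0,0],
    [0,0,-11.9,8.4,-9.1,0,0],
    [0,0,-13.6,9.6,-10.4,-0.2,0],
    [0,0,-13.66,10.8,-11.7,-0.5,0],
    [0,0,-13.66,11.35,-12.32,-1,0],
    [0,0,-13.66,11.35,-12.32,-1.5,0],
    [0,0,-13.66,11.35,-12.32,-1.8,0],
    [0,0,-13.66,11.35,-12.32,-1.8,0],
    [0,0,-13.66,11.35,-12.32,-1.8,0],
    [0,0,-13.66,11.35,-12.32,-1.8,0]
  ]
}}

```text
t: 2.6
position: [0.5199, 0.2308, 0.2026]
orientation: [[-0.09, 0.996, 0.001], [0.996, 0.09, 0.001], [0.001, 0.001, -1.0]]
contact_force: [0.6, -0.4, -0.4]
grip_width: 0.998
```

The overlay agrees with the tray and handle. The station's entry edge lies a few mm farther than I drew it, and it may sit about 2 mm low. Next: descend and grip.

Emit:
{"name": "drive_tool", "arguments": {
  "targets": [
    [0,0,0,0,0,-0.6,0],
    [0,0,0,0,0,-1.2,0],
    [0,0,0,0,0,-1.8,0],
    [0,0,0,0,0,-2.3,0],
    [0,0,0,0,0,-2.7,0],
    [0,0,0,0,0,-3.0,0],
    [0,0,0,0,0,-3.2,0],
    [0,0,0,0,0,-3.23,0],
    [0,0,0,0,0,-3.23,0],
    [0,0,0,0,0,-3.23,0.3],
    [0,0,0,0,0,-3.23,0.6],
    [0,0,0,0,0,-3.23,0.8],
    [0,0,0,0,0,-3.23,0.8],
    [0,0,0,0,0,-3.23,0.9],
    [0,0,0,0,0,-3.23,1],
    [0,0,0,0,0,-3.23,1],
    [0,0,0,0,0,-3.23,1]
  ],
  "grip_force": 20
}}

```text
t: 4.3
position: [0.5203, 0.229, 0.1048]
orientation: [[-0.087, 0.996, 0.0], [0.996, 0.087, 0.0], [0.0, 0.0, -1.0]]
contact_force: [1.3, 0.7, -0.5]
grip_width: 0.299
```

```bash
python3 - <<'E'
from bench import arm
import cv2,numpy as np
s=arm.read_state();print({k:np.round(s[k],4).tolist() for k in("t","position","orientation","contact_force","ft_torque","grip_width")})
for n in("scene","top"):
    p=arm.get_image(n);np.savez(f"{n}1.npz",f=p["frame"],K=p["K"],T=p["camera_from_world"])
    cv2.imwrite(f"pics/{n}1.png",cv2.resize(p["frame"][100:300,150:400,::-1],(750,600),interpolation=cv2.INTER_CUBIC))
E
```

```text
{'t': 4.3, 'position': [0.5203, 0.229, 0.1048], 'orientation': [[-0.0869, 0.9962, 0.0002], [0.9962, 0.0869, 0.0], [0.0, 0.0002, -1.0]], 'contact_force': [1.274, 0.6816, -0.5464], 'ft_torque': [-0.0015, -0.1687, 0.0496], 'grip_width': 0.2991}
```

View pics/scene1.png

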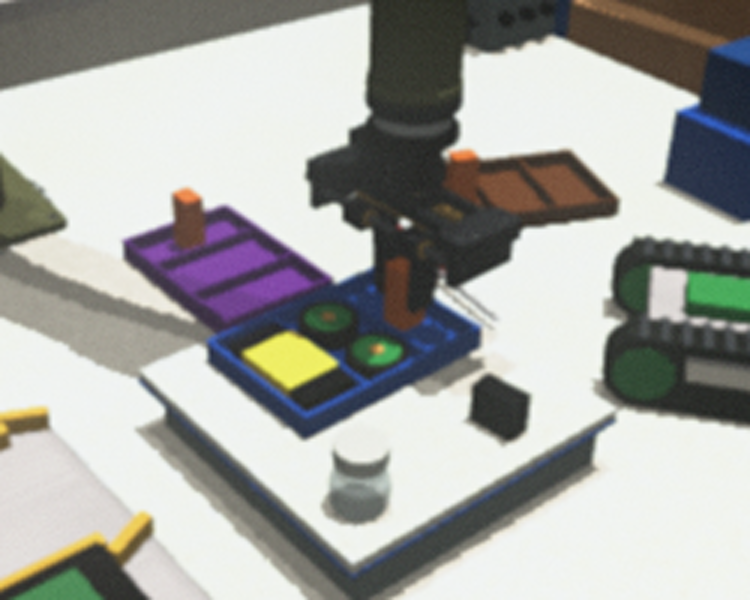

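View pics/top1.png

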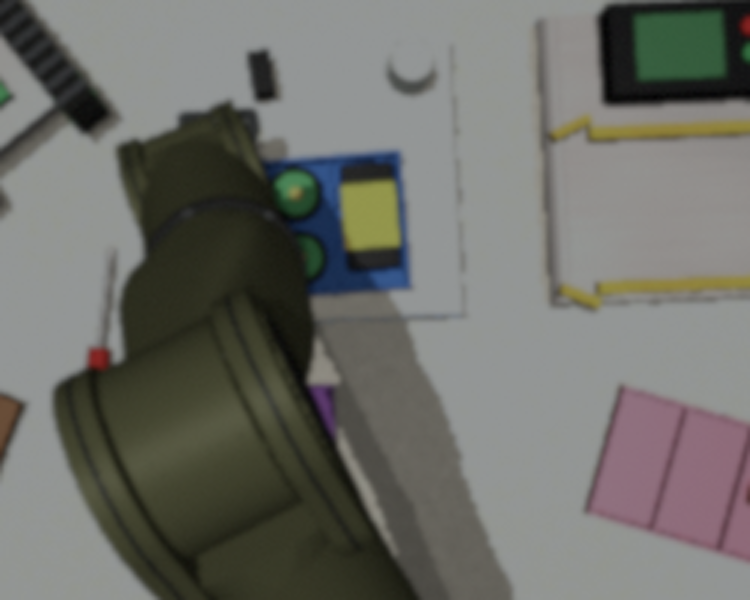

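Gripped on the handle: in the crops the pads straddle the orange block and the tray hasn't moved. I check that the grip is fully closed and test the down-force stiffness.

Emit:
{"name": "drive_tool", "arguments": {
  "targets": [
    [0,0,0,0,0,0,1],
    [0,0,0,0,0,-0.05,1],
    [0,0,0,0,0,-0.05,1],
    [0,0,0,0,0,-0.05,1]
  ],
  "grip_force": 25
}}

```text
t: 4.8
position: [0.5208, 0.2292, 0.1048]
orientation: [[-0.087, 0.996, 0.002], [0.996, 0.087, 0.001], [0.001, 0.002, -1.0]]
contact_force: [-2.2, -0.6, 11.7]
grip_width: 0.249
```

Emit:
{"name": "drive_tool", "arguments": {
  "targets": [
    [0,0,0,0,0,0.03,1],
    [0,0,-0.05,0.05,-0.2,0.03,1],
    [0,0,-0.1,0.1,-0.4,0.03,1],
    [0,0,-0.15,0.15,-0.6,0.03,1],
    [0,0,-0.2,0.2,-0.85,0.03,1],
    [0,0,-0.24,0.23,-1.1,0.03,1],
    [0,0,-0.275,0.26,-1.35,0.03,1],
    [0,0,-0.275,0.28,-1.55,0.03,1],
    [0,0,-0.275,0.293,-1.66,0.03,1],
    [0,0,-0.275,0.293,-1.66,0.03,1],
    [0,0,-0.275,0.293,-1.66,0.03,1]
  ]
}}

```text
t: 5.9
position: [0.5294, 0.1816, 0.1049]
orientation: [[-0.064, 0.998, 0.001], [0.998, 0.064, 0.004], [0.004, 0.002, -1.0]]
contact_force: [-0.4, 4.7, 4.9]
grip_width: 0.249
```

```bash
cat > look.py <<'E'
import sys
from bench import arm
from ov import *
tag=sys.argv[1]
s=arm.read_state();print({k:np.round(s[k],4).tolist() for k in("t","position","contact_force","ft_torque","grip_width")})
O=s["orientation"];print("yaw",np.arctan2(O[1,1],O[0,1]) if hasattr(O,'shape') else np.arctan2(O[1][1],O[0][1]))
for n,(a,b,c,d,sc) in (("top",(205,110,440,215,3)),("scene",(30,150,330,360,2))):
    p=arm.get_image(n);np.savez(f"{n}{tag}.npz",f=p["frame"],K=p["K"],T=p["camera_from_world"])
    im=cv2.convertScaleAbs(cv2.resize(p["frame"][b:d,a:c,::-1],None,fx=sc,fy=sc,interpolation=cv2.INTER_CUBIC),alpha=1.4)
    cv2.imwrite(f"pics/{n}{tag}.png",im)
E
python3 look.py 2
```

```text
{'t': 5.9, 'position': [0.5294, 0.1816, 0.1049], 'contact_force': [-0.4252, 4.7073, 4.8791], 'ft_torque': [0.845, 0.2074, -0.0074], 'grip_width': 0.2489}
yaw 0.06403673599803456
```

View pics/top2.png

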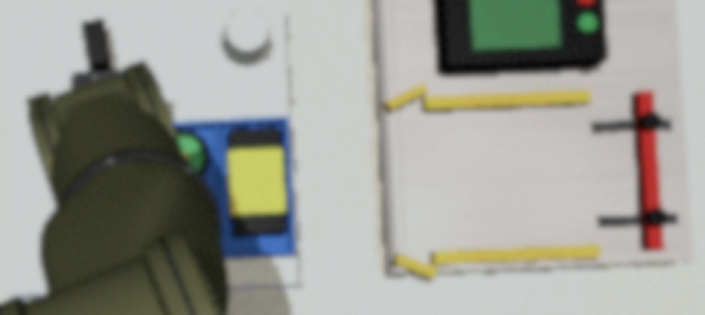

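View pics/scene2.png

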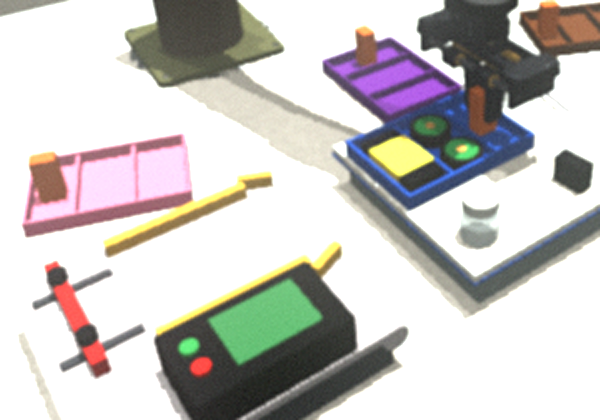

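The front edge is now about at the stand edge (top column ~301). All parts are in place. I measure tray centreline against the lane centreline.

```bash
cat > meas.py <<'E'
from ov import *
def edges(sig,lo,hi):
    lv=.5*np.percentile(sig[lo:hi],90);idx=np.where(sig[lo:hi]>lv)[0]
    a,b=idx[0]+lo,idx[-1]+lo
    return a-(sig[a]-lv)/(sig[a]-sig[a-1]+1e-9),b+(sig[b]-lv)/(sig[b]-sig[b+1]+1e-9)
def side(tag,c0,c1,lo=140,hi=204):
    f,K,T=load(f"top{tag}.npz");F=f.astype(float);blu=np.clip(F[...,2]-F[...,0],0,None)
    E=[(c,)+edges(blu[:,c],lo,hi) for c in range(c0,c1)];mids=[]
    for k in(1,2):
        P=bp(K,T,[(e[0],e[k]) for e in E],.082);A,B=P[:,1],P[:,0]
        for _ in range(3):
            p=np.polyfit(A,B,1);r=B-np.polyval(p,A);m=abs(r)<2*r.std()+1e-6;A,B=A[m],B[m]
        print("slope %.4f x=%.4f at y=%.4f rms %.2f n %d"%(p[0],np.polyval(p,A.mean()),A.mean(),1e3*r.std(),len(A)));mids.append(p)
    for y in(P[0,1],P[-1,1]):
        m=np.mean([np.polyval(p,y) for p in mids]);print("y %.3f mid %.4f width %.4f lane %.4f diff mm %.1f"%(y,m,np.polyval(mids[0],y)-np.polyval(mids[1],y),.5522-.063*(y+.1792),1e3*(m-(.5522-.063*(y+.1792)))))
E
python3 - <<'E'
from meas import *
side("0",222,282)
side("2",282,299)
f,K,T=load("top2.npz")
F=f.astype(float);b=np.clip(F[...,2]-F[...,0],0,None)
for r in(160,175,190):
  print(r,b[r,292:312].astype(int))
# gap edges at several rows by darkest column
g=cv2.cvtColor(load("top0.npz")[0],cv2.COLOR_RGB2GRAY).astype(float)
for lo,hi,z,n in((296,310,.06,"stand"),(326,340,.05,"stn")):
    rr=[r for r in range(120,204,4)];cc=[lo+np.argmin(g[r,lo:hi]) for r in rr]
    P=bp(K,T,list(zip(cc,rr)),z);p=np.polyfit(P[:,0],P[:,1],1);print(n,p[0],np.polyval(p,.545))
E
```

```text
slope -0.0989 x=0.5913 at y=0.1627 rms 0.40 n 51
slope -0.0782 x=0.4621 at y=0.1609 rms 0.33 n 54
y 0.243 mid 0.5196 width 0.1277 lane 0.5256 diff mm -6.1
y 0.078 mid 0.5341 width 0.1311 lane 0.5360 diff mm -1.9
slope -0.0232 x=0.6029 at y=0.0489 rms 0.16 n 12
slope -0.0435 x=0.4726 at y=0.0534 rms 0.50 n 17
y 0.076 mid 0.5370 width 0.1307 lane 0.5361 diff mm 0.8
y 0.031 mid 0.5385 width 0.1298 lane 0.5390 diff mm -0.5
160 [ 0  0  0  0  0  0  0  0 39 36 12  1  1  0  0  0  0  1  2  2]
175 [ 0  0  0  0  0  0  0  0  0 40 35  9  0  0  0  0  1  1  1  2]
190 [82 83 84 83 84 84 84 84 81 72 59 33 10  2  2  1  1  1  0  1]
stand 0.06509745458748982 0.016838368122654393
stn 0.06246278101465925 -0.07051838588677692
```

Within about 0.5 mm of the lane. The gap is about 87 mm. I advance 70 mm along the lane.

Emit:
{"name": "drive_tool", "arguments": {
  "targets": [
    [0,0,0,0.01,-0.15,0.01,1],
    [0,0,0,0.025,-0.4,0.01,1],
    [0,0,0,0.044,-0.7,0.01,1],
    [0,0,0,0.063,-1.0,0.01,1],
    [0,0,0,0.082,-1.3,0.01,1],
    [0,0,0,0.1,-1.6,0.01,1],
    [0,0,0,0.12,-1.9,0.01,1],
    [0,0,0,0.135,-2.15,0.01,1],
    [0,0,0,0.147,-2.33,0.01,1],
    [0,0,0,0.147,-2.33,0.01,1]
  ]
}}

```text
t: 7.0
position: [0.5337, 0.1106, 0.1049]
orientation: [[-0.063, 0.998, 0.001], [0.998, 0.063, 0.002], [0.002, 0.001, -1.0]]
contact_force: [-0.4, 4.2, 4.7]
grip_width: 0.25
```

```bash
python3 look.py 3; python3 - <<'E'
from meas import *
side("3",290,324,140,203)
E
```

```text
{'t': 7.0, 'position': [0.5337, 0.1106, 0.1049], 'contact_force': [-0.368, 4.1555, 4.7329], 'ft_torque': [0.5947, 0.096, 0.0526], 'grip_width': 0.2505}
yaw 0.06325596343671293Traceback (most recent call last):
  File "<stdin>", line 2, in <module>
  File "meas.py", line 8, in side
    E=[(c,)+edges(blu[:,c],lo,hi) for c in range(c0,c1)];mids=[]
            ~~~~~^^^^^^^^^^^^^^^^
  File "meas.py", line 4, in edges
    a,b=idx[0]+lo,idx[-1]+lo
        ~~~^^^
IndexError: index 0 is out of bounds for axis 0 with size 0
```

View pics/top3.png

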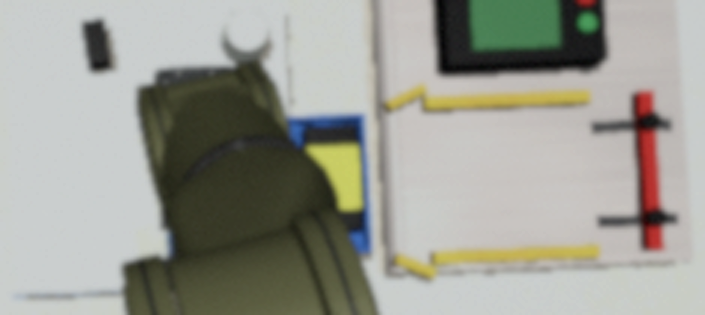

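View pics/scene3.png

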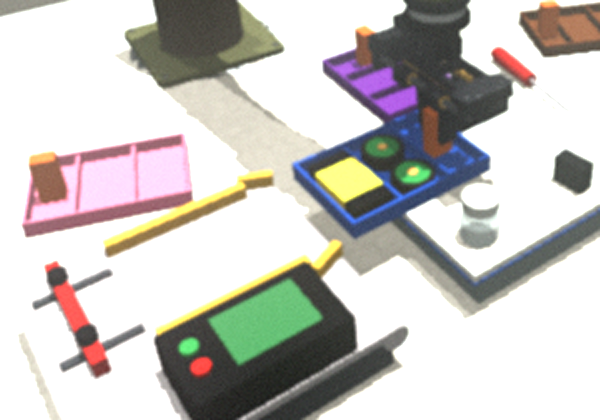

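Level, in line, and nearly across; the jar is clear. Quick lateral check on the front portion.

```bash
python3 - <<'E'
from meas import *
f,K,T=load("top3.npz");F=f.astype(float);b=np.clip(F[...,2]-F[...,0],0,None)
print([int(b[180,c]) for c in range(300,334)])
side("3",306,325,143,198)
E
```

```text
[0, 0, 0, 0, 0, 0, 0, 0, 0, 0, 0, 0, 0, 0, 0, 0, 0, 0, 0, 0, 0, 0, 0, 0, 0, 0, 35, 45, 26, 7, 0, 0, 0, 0]
slope 0.0480 x=0.6102 at y=-0.0173 rms 1.02 n 17
slope 1.9289 x=0.5675 at y=-0.0150 rms 31.39 n 19
y 0.010 mid 0.6139 width -0.0047 lane 0.5403 diff mm 73.7
y -0.041 mid 0.5630 width 0.0921 lane 0.5435 diff mm 19.5
```

```bash
python3 - <<'E'
from meas import *
f,K,T=load("top3.npz");F=f.astype(float);b=np.clip(F[...,2]-F[...,0],0,None)
for c in(318,320,322,324,326,327):
    s=b[:,c];up=[(r,int(s[r])) for r in range(144,154)];dn=[(r,int(s[r])) for r in range(188,200)]
    print(c,up,dn)
    def cr(rs,lv):
        for r,r2 in zip(rs[:-1],rs[1:]):
            if s[r]<lv<=s[r2]:return r+(lv-s[r])/(s[r2]-s[r])*(r2-r)
    u=cr(list(range(140,156)),30);d=cr(list(range(202,186,-1)),30)
    if u and d:
        P=bp(K,T,[(c,u),(c,d)],.082);m=P[:,0].mean();y=P[:,1].mean();print("   y %.4f mid %.4f w %.4f diff mm %.1f"%(y,m,P[0,0]-P[1,0],1e3*(m-(.5522-.063*(y+.1792)))))
E
```

```text
318 [(144, 1), (145, 1), (146, 3), (147, 13), (148, 34), (149, 51), (150, 53), (151, 44), (152, 23), (153, 4)] [(188, 0), (189, 0), (190, 0), (191, 0), (192, 0), (193, 0), (194, 0), (195, 0), (196, 0), (197, 0), (198, 0), (199, 0)]
320 [(144, 0), (145, 0), (146, 1), (147, 11), (148, 33), (149, 48), (150, 47), (151, 35), (152, 17), (153, 3)] [(188, 0), (189, 0), (190, 0), (191, 0), (192, 0), (193, 0), (194, 0), (195, 0), (196, 0), (197, 0), (198, 0), (199, 0)]
322 [(144, 0), (145, 0), (146, 2), (147, 13), (148, 35), (149, 52), (150, 49), (151, 37), (152, 18), (153, 6)] [(188, 60), (189, 57), (190, 43), (191, 24), (192, 5), (193, 0), (194, 0), (195, 0), (196, 0), (197, 0), (198, 0), (199, 0)]
   y -0.0349 mid 0.5467 w 0.1207 diff mm 3.6
324 [(144, 0), (145, 1), (146, 3), (147, 14), (148, 38), (149, 57), (150, 58), (151, 51), (152, 48), (153, 44)] [(188, 78), (189, 83), (190, 81), (191, 77), (192, 65), (193, 47), (194, 18), (195, 0), (196, 0), (197, 0), (198, 0), (199, 0)]
   y -0.0405 mid 0.5429 w 0.1291 diff mm -0.5
326 [(144, 1), (145, 1), (146, 3), (147, 9), (148, 23), (149, 31), (150, 32), (151, 32), (152, 31), (153, 33)] [(188, 66), (189, 69), (190, 73), (191, 73), (192, 71), (193, 57), (194, 25), (195, 0), (196, 0), (197, 0), (198, 0), (199, 0)]
   y -0.0461 mid 0.5410 w 0.1264 diff mm -2.8
327 [(144, 0), (145, 0), (146, 0), (147, 2), (148, 7), (149, 10), (150, 9), (151, 10), (152, 10), (153, 11)] [(188, 55), (189, 57), (190, 61), (191, 62), (192, 65), (193, 53), (194, 22), (195, 0), (196, 0), (197, 0), (198, 1), (199, 0)]
```

Emit:
{"name": "drive_tool", "arguments": {
  "targets": [
    [0,0,0,0.013,-0.2,0,1],
    [0,0,0,0.03,-0.45,0,1],
    [0,0,0,0.044,-0.7,0,1],
    [0,0,0,0.058,-0.9,0,1],
    [0,0,0,0.063,-1.0,0,1],
    [0,0,0,0.063,-1.0,0,1]
  ]
}}

```text
t: 7.7
position: [0.5357, 0.0812, 0.1049]
orientation: [[-0.064, 0.998, 0.001], [0.998, 0.064, 0.002], [0.002, 0.001, -1.0]]
contact_force: [0.8, 5.4, 5.9]
grip_width: 0.246
```

Emit:
{"name": "drive_tool", "arguments": {
  "targets": [
    [0,0,0,0.009,-0.15,0,1],
    [0,0,0,0.019,-0.3,0,1],
    [0,0,0,0.028,-0.45,0,1],
    [0,0,0,0.032,-0.5,0,1],
    [0,0,0,0.032,-0.5,0,1]
  ]
}}

```text
t: 8.2
position: [0.5365, 0.0664, 0.1049]
orientation: [[-0.065, 0.998, 0.001], [0.998, 0.065, 0.002], [0.002, 0.001, -1.0]]
contact_force: [-0.6, 5.4, 5.9]
grip_width: 0.244
```

```bash
python3 look.py 4
```

```text
{'t': 8.2, 'position': [0.5365, 0.0664, 0.1049], 'contact_force': [-0.5513, 5.4264, 5.8503], 'ft_torque': [1.1072, 0.17, 0.0374], 'grip_width': 0.2442}
yaw 0.0646311100018524
```

View pics/top4.png

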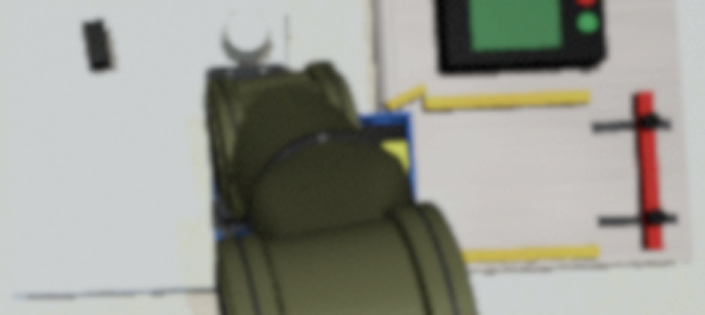

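View pics/scene4.png

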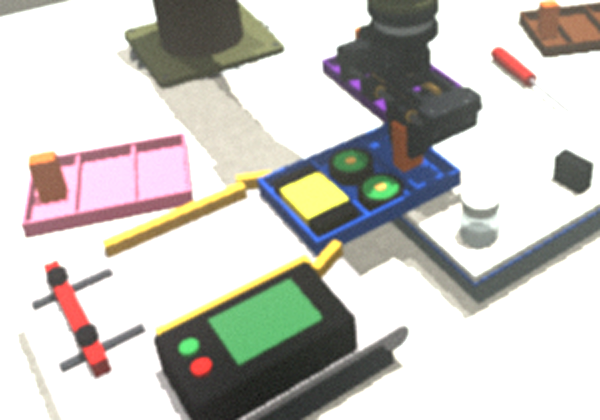

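The front is between the mouths and lateral force is about 0. I creep the guide entry.

Emit:
{"name": "drive_tool", "arguments": {
  "targets": [
    [0,0,0,0.009,-0.15,0,1],
    [0,0,0,0.019,-0.3,0,1],
    [0,0,0,0.028,-0.45,0,1],
    [0,0,0,0.032,-0.5,0,1]
  ]
}}

```text
t: 8.7
position: [0.5374, 0.0516, 0.1049]
orientation: [[-0.065, 0.998, 0.001], [0.998, 0.065, 0.003], [0.003, 0.001, -1.0]]
contact_force: [-0.6, 7.8, 6.1]
grip_width: 0.246
```

Emit:
{"name": "drive_tool", "arguments": {
  "targets": [
    [0,0,0,0.006,-0.1,0,1],
    [0,0,0,0.013,-0.2,0,1],
    [0,0,0,0.019,-0.3,0,1],
    [0,0,0,0.025,-0.4,0,1]
  ]
}}

```text
t: 9.1
position: [0.5382, 0.0403, 0.1049]
orientation: [[-0.066, 0.998, 0.001], [0.998, 0.066, 0.003], [0.003, 0.001, -1.0]]
contact_force: [-0.2, 8.1, 6.1]
grip_width: 0.248
```

Emit:
{"name": "drive_tool", "arguments": {
  "targets": [
    [0,0,0,0.009,-0.15,0.01,1],
    [0,0,0,0.025,-0.4,0.01,1],
    [0,0,0,0.041,-0.65,0.01,1],
    [0,0,0,0.057,-0.9,0.01,1],
    [0,0,0,0.073,-1.15,0.01,1],
    [0,0,0,0.082,-1.3,0.01,1],
    [0,0,0,0.082,-1.3,0.01,1]
  ]
}}

```text
t: 9.8
position: [0.5404, -0.0007, 0.1049]
orientation: [[-0.064, 0.998, -0.0], [0.998, 0.064, 0.001], [0.001, 0.0, -1.0]]
contact_force: [0.2, 4.6, 3.5]
grip_width: 0.25
```

```bash
python3 look.py 5
```

```text
{'t': 9.8, 'position': [0.5404, -0.0007, 0.1049], 'contact_force': [0.201, 4.645, 3.4801], 'ft_torque': [0.7138, -0.0273, 0.0314], 'grip_width': 0.2503}
yaw 0.06367912856901785
```

View pics/scene5.png

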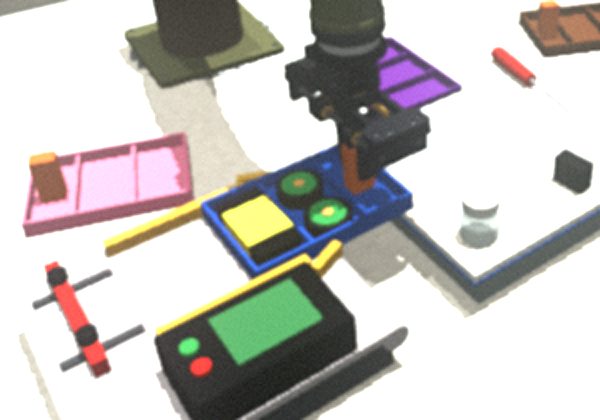

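Emit:
{"name": "drive_tool", "arguments": {
  "targets": [
    [0,0,0,0.009,-0.15,0.01,1],
    [0,0,0,0.022,-0.35,0.01,1],
    [0,0,0,0.035,-0.55,0.01,1],
    [0,0,0,0.044,-0.7,0.01,1],
    [0,0,0,0.044,-0.7,0.01,1]
  ]
}}

```text
t: 10.4
position: [0.5418, -0.022, 0.1052]
orientation: [[-0.063, 0.998, -0.0], [0.998, 0.063, 0.001], [0.001, 0.0, -1.0]]
contact_force: [0.5, 4.4, 5.4]
grip_width: 0.248
```

```bash
python3 look.py 6
```

```text
{'t': 10.4, 'position': [0.5418, -0.022, 0.1052], 'contact_force': [0.4864, 4.388, 5.4168], 'ft_torque': [0.8969, 0.0654, 0.0704], 'grip_width': 0.2478}
yaw 0.06345129617895966
```

View pics/scene6.png

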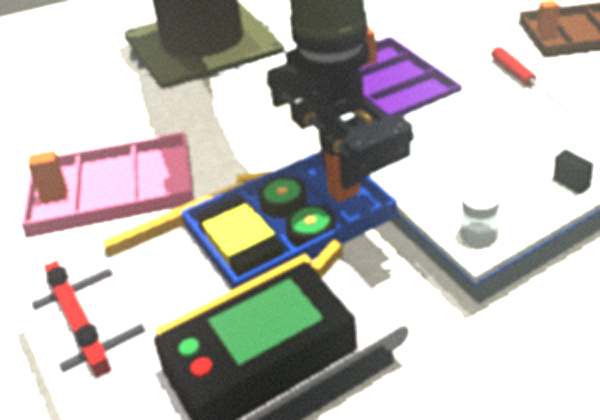

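Emit:
{"name": "drive_tool", "arguments": {
  "targets": [
    [0,0,0,0.009,-0.15,0.01,1],
    [0,0,0,0.022,-0.35,0.01,1],
    [0,0,0,0.035,-0.55,0.01,1],
    [0,0,0,0.044,-0.7,0.01,1],
    [0,0,0,0.044,-0.7,0.01,1]
  ]
}}

```text
t: 11.0
position: [0.5427, -0.0439, 0.1052]
orientation: [[-0.063, 0.998, -0.001], [0.998, 0.063, -0.0], [0.0, -0.001, -1.0]]
contact_force: [0.2, 2.9, 2.7]
grip_width: 0.245
```

Emit:
{"name": "drive_tool", "arguments": {
  "targets": [
    [0,0,0,0.009,-0.15,0,1],
    [0,0,0,0.022,-0.35,0,1],
    [0,0,0,0.035,-0.55,0,1],
    [0,0,0,0.044,-0.7,0,1],
    [0,0,0,0.044,-0.7,0,1]
  ]
}}

```text
t: 11.5
position: [0.544, -0.0655, 0.1051]
orientation: [[-0.062, 0.998, -0.001], [0.998, 0.062, -0.001], [-0.001, -0.001, -1.0]]
contact_force: [0.5, 2.1, 0.3]
grip_width: 0.246
```

```bash
python3 look.py 7
```

```text
{'t': 11.5, 'position': [0.544, -0.0655, 0.1051], 'contact_force': [0.5016, 2.139, 0.3145], 'ft_torque': [0.3905, 0.0212, 0.0963], 'grip_width': 0.2457}
yaw 0.062182795836696975
```

View pics/scene7.png

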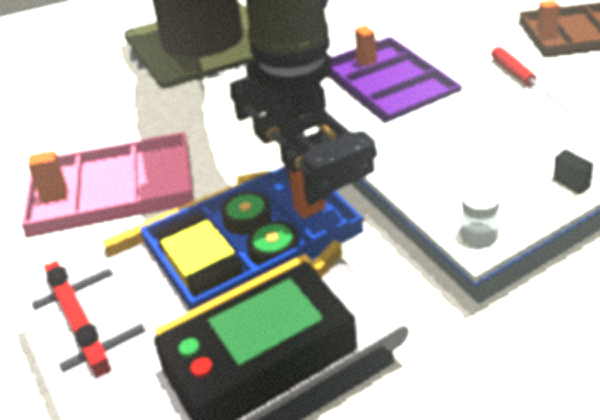

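View pics/top7.png

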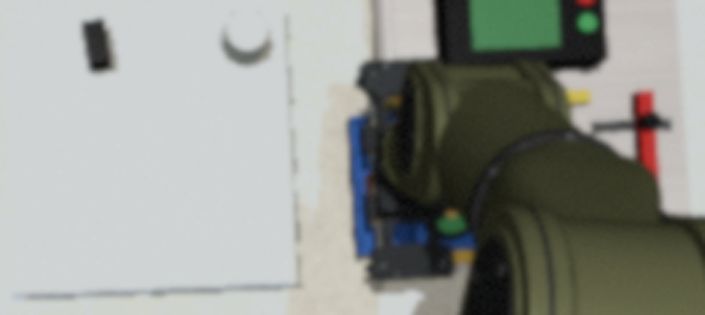

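Tail off the stand, tray level, forces small. About 77 mm remain to the stop by image.

Emit:
{"name": "drive_tool", "arguments": {
  "targets": [
    [0,0,0,0.009,-0.15,0,1],
    [0,0,0,0.025,-0.4,0,1],
    [0,0,0,0.041,-0.65,0,1],
    [0,0,0,0.057,-0.9,0,1],
    [0,0,0,0.073,-1.15,0,1],
    [0,0,0,0.088,-1.4,0,1],
    [0,0,0,0.095,-1.5,0,1],
    [0,0,0,0.095,-1.5,0,1]
  ]
}}

```text
t: 12.4
position: [0.5472, -0.1116, 0.1054]
orientation: [[-0.061, 0.998, 0.0], [0.998, 0.061, -0.002], [-0.002, -0.0, -1.0]]
contact_force: [0.7, -1.9, -5.3]
grip_width: 0.252
```

```bash
python3 look.py 8
```

```text
{'t': 12.4, 'position': [0.5472, -0.1116, 0.1054], 'contact_force': [0.7388, -1.9385, -5.3461], 'ft_torque': [-0.2608, -0.0938, -0.0333], 'grip_width': 0.2516}
yaw 0.06117975055238746
```

View pics/scene8.png

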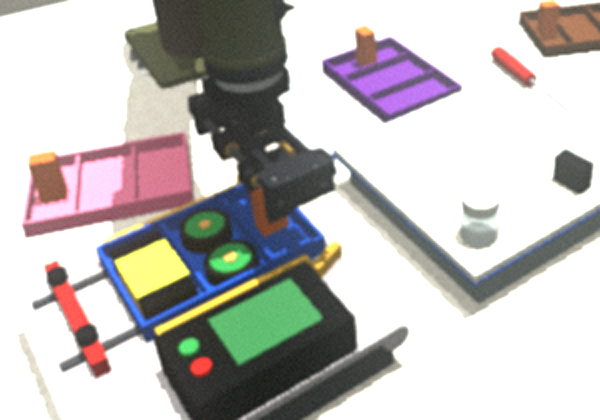

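Fz = −5 N: the station sits lower and I'm carrying some of the weight. I lower until it bears.

Emit:
{"name": "drive_tool", "arguments": {
  "targets": [
    [0,0,0,0,0,-0.02,1],
    [0,0,0,0,0,-0.035,1],
    [0,0,0,0,0,-0.035,1],
    [0,0,0,0,0,-0.035,1]
  ]
}}

```text
t: 12.9
position: [0.5471, -0.1107, 0.105]
orientation: [[-0.062, 0.998, 0.0], [0.998, 0.062, -0.001], [-0.001, 0.0, -1.0]]
contact_force: [-2.8, -4.1, 6.3]
grip_width: 0.246
```

Emit:
{"name": "drive_tool", "arguments": {
  "targets": [
    [0,0,0,0.005,-0.1,0.013,1],
    [0,0,0,0.013,-0.25,0.013,1],
    [0,0,0,0.022,-0.4,0.013,1],
    [0,0,0,0.03,-0.55,0.013,1],
    [0,0,0,0.037,-0.67,0.013,1],
    [0,0,0,0.037,-0.67,0.013,1]
  ]
}}

```text
t: 13.5
position: [0.5492, -0.1271, 0.1048]
orientation: [[-0.065, 0.998, 0.001], [0.998, 0.065, 0.003], [0.003, 0.001, -1.0]]
contact_force: [-1.6, 4.5, 1.9]
grip_width: 0.247
```

```bash
python3 look.py 9
```

```text
{'t': 13.5, 'position': [0.5492, -0.1271, 0.1048], 'contact_force': [-1.5567, 4.5015, 1.9397], 'ft_torque': [0.8089, 0.1268, -0.0198], 'grip_width': 0.2474}
yaw 0.0655397922105383
```

View pics/scene9.png

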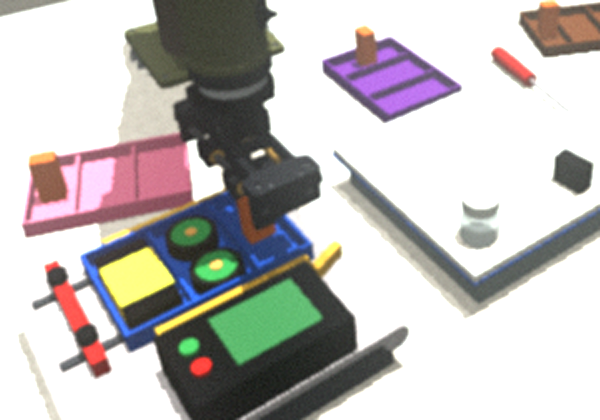

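Emit:
{"name": "drive_tool", "arguments": {
  "targets": [
    [0,0,0,0.006,-0.1,0,1],
    [0,0,0,0.012,-0.2,0,1],
    [0,0,0,0.018,-0.3,0,1],
    [0,0,0,0.018,-0.3,0,1]
  ]
}}

```text
t: 14.0
position: [0.5496, -0.1369, 0.1048]
orientation: [[-0.065, 0.998, 0.001], [0.998, 0.065, 0.002], [0.002, 0.001, -1.0]]
contact_force: [0.5, 4.9, 3.3]
grip_width: 0.248
```

Emit:
{"name": "drive_tool", "arguments": {
  "targets": [
    [0,0,0,0.002,-0.03,0,1],
    [0,0,0,0.004,-0.06,0,1],
    [0,0,0,0.006,-0.09,0,1]
  ]
}}

```text
t: 14.3
position: [0.5497, -0.1393, 0.1048]
orientation: [[-0.065, 0.998, 0.001], [0.998, 0.065, 0.002], [0.002, 0.001, -1.0]]
contact_force: [-0.4, 5.3, 3.3]
grip_width: 0.248
```

Emit:
{"name": "drive_tool", "arguments": {
  "targets": [
    [0,0,0,0.002,-0.03,0,1],
    [0,0,0,0.004,-0.06,0,1]
  ]
}}

```text
t: 14.5
position: [0.5497, -0.141, 0.1048]
orientation: [[-0.065, 0.998, 0.001], [0.998, 0.065, 0.002], [0.002, 0.001, -1.0]]
contact_force: [0.5, 5.3, 2.4]
grip_width: 0.247
```

Emit:
{"name": "drive_tool", "arguments": {
  "targets": [
    [0,0,0,0.001,-0.02,0,1],
    [0,0,0,0.003,-0.05,0,1]
  ]
}}

```text
t: 14.7
position: [0.5498, -0.1424, 0.1048]
orientation: [[-0.065, 0.998, 0.001], [0.998, 0.065, 0.003], [0.002, 0.001, -1.0]]
contact_force: [-0.3, 6.4, 3.3]
grip_width: 0.25
```

Emit:
{"name": "drive_tool", "arguments": {
  "targets": [
    [0,0,0,0.001,-0.02,0,1],
    [0,0,0,0.003,-0.05,0,1]
  ]
}}

```text
t: 14.9
position: [0.5498, -0.1439, 0.1048]
orientation: [[-0.065, 0.998, 0.0], [0.998, 0.065, 0.003], [0.003, 0.001, -1.0]]
contact_force: [-0.5, 5.3, 3.2]
grip_width: 0.246
```

Emit:
{"name": "drive_tool", "arguments": {
  "targets": [
    [0,0,0,0.001,-0.02,0,1],
    [0,0,0,0.003,-0.05,0,1]
  ]
}}

```text
t: 15.1
position: [0.5499, -0.1455, 0.1048]
orientation: [[-0.065, 0.998, 0.0], [0.998, 0.065, 0.003], [0.002, 0.001, -1.0]]
contact_force: [-0.1, 6.8, 2.7]
grip_width: 0.249
```

Emit:
{"name": "drive_tool", "arguments": {
  "targets": [
    [0,0,0,0.001,-0.02,0,1],
    [0,0,0,0.003,-0.05,0,1]
  ]
}}

```text
t: 15.3
position: [0.5499, -0.1455, 0.1048]
orientation: [[-0.066, 0.998, 0.0], [0.998, 0.066, 0.004], [0.004, 0.0, -1.0]]
contact_force: [-1.9, 10.3, 3.8]
grip_width: 0.247
```

```bash
python3 look.py 10
```

```text
{'t': 15.3, 'position': [0.5499, -0.1455, 0.1048], 'contact_force': [-1.9443, 10.2915, 3.8195], 'ft_torque': [1.871, 0.2198, -0.0193], 'grip_width': 0.2472}
yaw 0.06591075569109994
```

View pics/scene10.png

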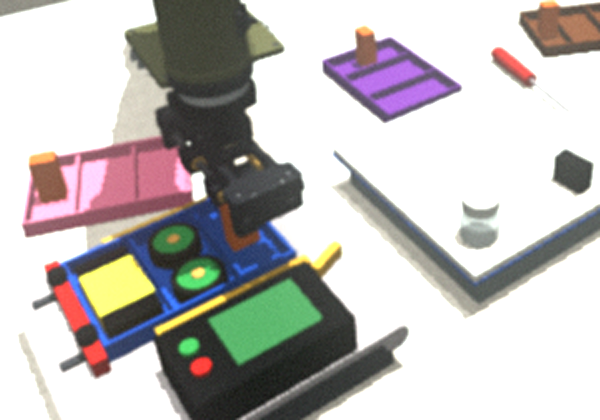

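Contact: the position has stalled and Fy has risen from 5–6 to 10 N. The picture shows the front on the red bar. I press slightly more and hold.

Emit:
{"name": "drive_tool", "arguments": {
  "targets": [
    [0,0,0,0.002,-0.03,0,1],
    [0,0,0,0.002,-0.04,0,1],
    [0,0,0,0.002,-0.04,0,1],
    [0,0,0,0.002,-0.04,0,1],
    [0,0,0,0.002,-0.04,0,1],
    [0,0,0,0.002,-0.04,0,1],
    [0,0,0,0.002,-0.04,0,1]
  ]
}}

```text
t: 16.1
position: [0.55, -0.1456, 0.1048]
orientation: [[-0.067, 0.998, -0.0], [0.998, 0.067, 0.006], [0.006, 0.0, -1.0]]
contact_force: [-1.4, 10.7, 5.7]
grip_width: 0.25
```

Held for 0.6 s at about 11 N. I relax the push and open.

Emit:
{"name": "drive_tool", "arguments": {
  "targets": [
    [0,0,0,0,0.03,0.01,1],
    [0,0,0,0,0.06,0.015,1],
    [0,0,0,0,0.06,0.015,1],
    [0,0,0,0,0.06,0.015,0.6],
    [0,0,0,0,0.06,0.015,0.3],
    [0,0,0,0,0.06,0.015,0],
    [0,0,0,0,0.06,0.015,0],
    [0,0,0,0,0.06,0.015,0],
    [0,0,0,0,0.06,0.015,0],
    [0,0,0,0,0.06,0.015,0]
  ]
}}

```text
t: 17.1
position: [0.5497, -0.1488, 0.1053]
orientation: [[-0.063, 0.998, 0.0], [0.998, 0.063, -0.0], [-0.0, 0.0, -1.0]]
contact_force: [-0.1, 0.4, 1.2]
grip_width: 0.856
```

```bash
python3 look.py 11
```

```text
{'t': 17.1, 'position': [0.5497, -0.1488, 0.1053], 'contact_force': [-0.0742, 0.3789, 1.1874], 'ft_torque': [-0.0266, 0.0729, 0.0346], 'grip_width': 0.8556}
yaw 0.06286222740209223
```

View pics/scene11.png

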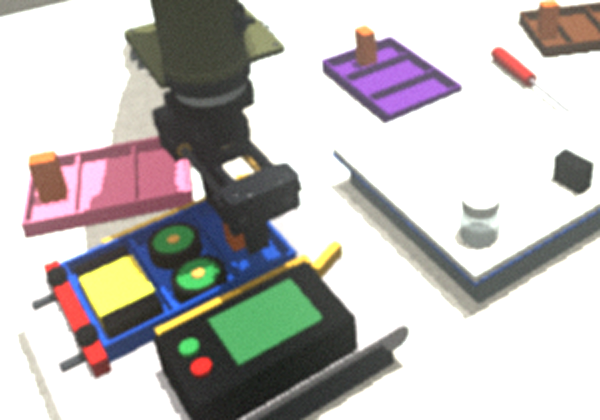

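Released cleanly and the tray stays at the stop. I rise straight up, then move aside.

Emit:
{"name": "drive_tool", "arguments": {
  "targets": [
    [0,0,0,0,0,0.2,0],
    [0,0,0,0,0,0.6,0],
    [0,0,0,0,0,1.2,0],
    [0,0,0,0,0,2,0],
    [0,0,0,0,0,3,0],
    [0,0,0,0,0,4,0],
    [0,0,0,0,0,5,0],
    [0,0,0,0,1,5.5,0],
    [0,0,0,0,2.2,5.5,0],
    [0,0,0,0,3.4,5.5,0],
    [0,0,0,0,4.8,5.5,0],
    [0,0,0,0,6.2,5.5,0],
    [0,0,0,0,7.6,5.5,0],
    [0,0,0,0,9,5.5,0],
    [0,0,0,0,10,5.5,0],
    [0,0,0,0,10.5,5.5,0],
    [0,0,0,0,10.5,5.5,0],
    [0,0,0,0,10.5,5.5,0]
  ]
}}

```text
t: 19.0
position: [0.5499, 0.1642, 0.2705]
orientation: [[-0.061, 0.998, 0.0], [0.998, 0.061, -0.002], [-0.002, 0.0, -1.0]]
contact_force: [-0.4, 0.1, 0.2]
grip_width: 1.001
```

```bash
python3 look.py 12; python3 - <<'E'
from meas import *
try: side("12",360,405,140,200)
except Exception as e: print(e)
E
```

```text
{'t': 19.0, 'position': [0.5499, 0.1642, 0.2705], 'contact_force': [-0.3933, 0.0802, 0.1759], 'ft_torque': [-0.1036, 0.1095, 0.0452], 'grip_width': 1.0005}
yaw 0.061069761619342
slope -0.0771 x=0.6158 at y=-0.1975 rms 0.40 n 39
slope -0.0622 x=0.4893 at y=-0.2024 rms 0.46 n 41
y -0.141 mid 0.5485 width 0.1260 lane 0.5498 diff mm -1.3
y -0.263 mid 0.5570 width 0.1278 lane 0.5575 diff mm -0.5
```

View pics/scene12.png

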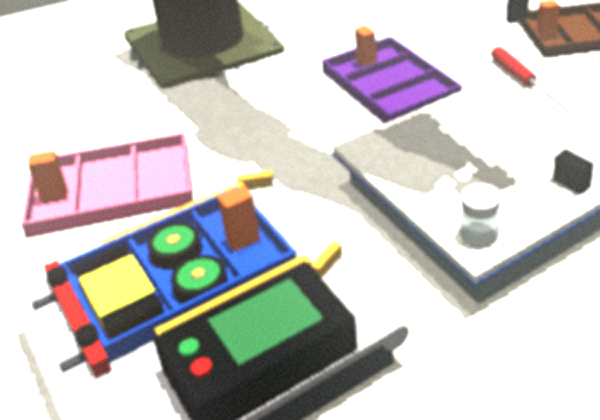

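View pics/top12.png

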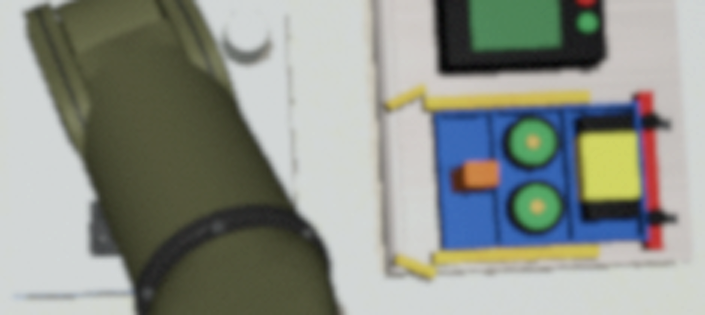

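```bash
python3 - <<'E'
from h import *
ims=[]
f,K,T=load("top12.npz");a=f[135:205,390:435,::-1];g,_,_=load("scene12.npz");b=g[270:345,40:110,::-1]
a=cv2.resize(a,None,fx=8,fy=8,interpolation=2);b=cv2.resize(b,None,fx=6,fy=6,interpolation=2)
h=560;c=np.zeros((h,a.shape[1]+b.shape[1],3),np.uint8);c[:a.shape[0],:a.shape[1]]=a;c[:b.shape[0],a.shape[1]:]=b
cv2.imwrite("pics/close12.png",cv2.convertScaleAbs(c,alpha=1.4));print(c.shape)
E
```

```text
(560, 780, 3)
```

View pics/close12.png

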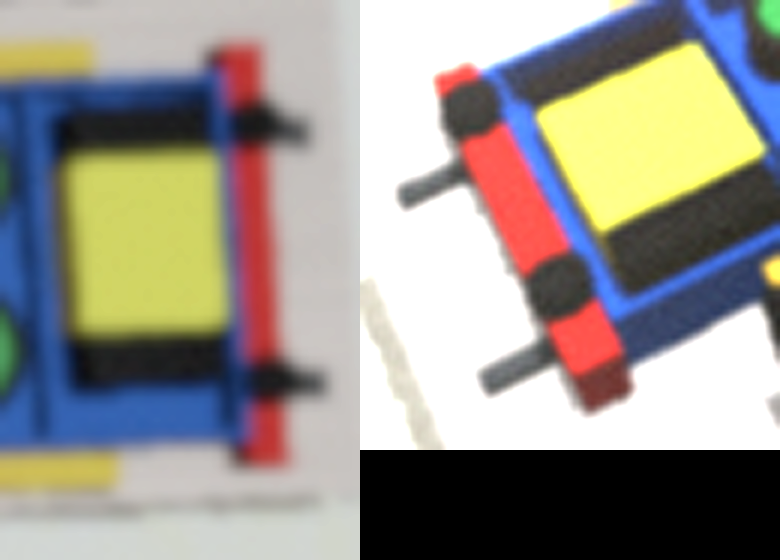

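The tray front lies flush on the red stop in both views. The battery and both wheels are in their pockets, and the jar, servo and screwdriver are unmoved. Handing in.

```bash
python3 -c "
from bench import arm
print(arm.job_done())"
```

```text
the job is handed in; nothing more can be done
None
```

The tray is home in the guides with its front flush on the red stop, released, and the job is handed in at about 19 s of robot time (limit 58 s).

**How it went:** I gripped the orange handle, lined the tray up with the lane on the stand, and slid it across the gap with 2–6 N of measured down-force. It went into the guides with little sideways force. I found the stop by feel: Fy rose from about 5–6 N to 10 N and the tray stalled. I held it there for about 0.6 s at about 11 N in all, relaxed the push, opened the jaws and moved clear.

**Last checks:**
- Both cameras show the front flush on the stop, with the battery and both wheels in their pockets.
- The tray's centreline is within about 1.3 mm of the measured lane.
- The jar, servo and screwdriver look undisturbed, though in the last top view the arm hid the servo and the screwdriver was outside the crop, so for those two I relied on the scene view.
- The gripper was clear of everything, with residual force under 0.5 N.

**What did not go to plan:**
- **Down-force:** it read up to about 6 N at times, above the 4 N advised. A stiffness test on the stand before the crossing read 11.7 N.
- **Some weight carried:** the station sat slightly low, so for one step near the entry edge, with the tail just past it, the gripper took about 5 N of the tray's weight. The underside was less than 1 mm off the station. I lowered it at once and slid on.

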